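Dig out the hinge and put it under the magnifier

ROBOT

A 6-joint arm with a two-finger parallel gripper is mounted at the origin on the work surface. World frame = base frame: x ahead of the robot, y to its left, z up, the work surface at z = 0. Lengths are in m, angles in rad, forces in N, time in s.
With the tool pointing down it reaches from about 0.4 to 0.825 m from the base axis. Payload 7 kg.
Tool frame: the origin (TCP) lies between the finger pads; the fingertips stand 8 mm ahead of it and the grasp point (between the pads) lies 11 mm behind it (arm.finger_overhang is the distance from the TCP to the fingertips, in m); z points along the fingers, y is the line along which they close (so a half turn about z gives the same grasp; the last joint's range is limited). The gripper opens to 88 mm and grips with 3 to 60 N. Pads are 19 mm wide; open, the fingers measure 130 mm over their backs; the gripper's body (78 mm by 193 mm) begins 47 mm behind the grasp point.
Start: joints at [0.288, 0.359, 0.012, 0, -1.224, -0.288], TCP at [0.675, -0, 0.235] pointing down, gripper open.
Joint ranges: [-3.07, 3.07], [-1.43, 2.12], [-1.02, 1.25], [-3.03, 1.67], [-3.05, -0], [-3.03, 3.03]. Speed limits (rad/s): [2.39, 2.39, 3.01, 3.14, 3.14, 3.14].

INTERFACE

Orientations are given as [roll, pitch, yaw] about the fixed x, y, z axes, in that order (R = Rz(yaw) Ry(pitch) Rx(roll)).
In Python, from station import arm gives the robot as it stands.
- The arm moves only by the tool move_arm, never from a script. Its argument "rows" is text: rows parted by semicolons, each of 7 numbers parted by spaces: the turn, a rotation vector about the tool's x, y, z in degrees, then the shift along the tool's x, y, z in m, then the finger opening in m, from 0 to 0.0876. A call has 1 to 8 rows; each row shifts and turns the commanded pose from where the row before left it, along the tool's axes as they then stand; what a row does not reach is not made up. A row lasts 1/8 s, in which the tool goes at most 62.5 mm and 10.7 degrees, less where a joint would pass 70% of its speed; a pose out of reach is approached as far as the arm can. A call is refused whole if a number of a shift passes 0.0625 or a number of a turn 10.7, either way. A call with a gripper value outside its range is refused whole. The fingers move at their own pace and stop on an object; "squeeze" is the grip in N (left out, the last holds). Time passes only in rows, so rows that do not move let the fingers close. It gives the time, the measured TCP pose, the force, the opening and the grip force at its end, in the units of the state.
- arm.get_state(): the state, without advancing time (a new reading comes with each control period).
- arm.grab_frame(name): name is "scene" or "side" or "wrist"; returns (picture, depth): 400x640x3 uint8, blue, green, red; 400x640 float32, m along the optical axis (not along the pixel's ray), 0 where there is no reading.
- arm.camera_model(name): a dict with "mtx" (3x3 intrinsics, pixels), "camera_from_world" (4x4, takes a point from world to camera coordinates); the wrist camera has in their place "mount" (4x4, takes a point from camera to tool coordinates, whose origin is the TCP and whose axes are the flange's). Camera axes: x right, y down, z forward; pixel columns grow to the right and rows downward; lengths in m; the calibration is good to about 2 mm. A picture is of the moment at which its call begins: read the wrist's pose just before it. camera_model takes no time and is no camera call.
- arm.job_done(): hands the job in; it is judged then, once.
The state is a dict: "t": time; "q": joint angles; "qd": joint speeds; "joint_efforts": joint torques, N m; "eef_pos": TCP position; "ee_rot": TCP orientation; "force": force on the tool from outside, world axes, zero at the start; "moment": the same for the moment, N m; "width": finger opening in m; "gripper_force": force on a finger pad.
Only numpy, scipy, OpenCV 4.12 (cv2) and the standard library are available. Lean on these libraries where they do the work, as an engineer would, in place of code of your own. Each camera call takes 0.05 s, during which the arm holds its last target. There are 200 camera calls.

TASK

Two aluminium heat sinks lie on top of a steel hinge in the black parts bin: set both aside, each flat and fins up on the floor of the same bin, and lift out the hinge (the bar with a round barrel at one end, not the plain strap). Lay the hinge flat on the inspection stand's rubber pad with its barrel at the pad's white-cornered centre, then swing the magnifier fully in over it. Set things down rather than dropping them, keep the other parts in the bin, and leave the other things on the bench where they are.

Things in the scene. Friction and masses are not known exactly. Their poses are not given: they have to be found in the camera images.
- bin_in (a point): fixed black open bin, 220 mm (x) by 340 mm (y) outside, walls 50 mm high over the bench and 5 mm thick; this point is the centre of its inner floor, 5 mm above the bench. It stands on the left or on the right (the stand is on the other side). x, y along its sides, z up. A loose brass hex standoff (10 x 35 x 10 mm, a bystander) lies near the middle of its far (+x) wall, about 88 mm from this point.
- finned_sink_mid (a point): aluminium heat sink with straight fins, 44 x 40 x 28 mm; this point is its centre. x along the 44 mm side, y along the 40 mm side, z up. At the start it lies on the hinge leaves, its 40 mm side across them; which of the two sinks is nearer the barrel varies. About 0.08 kg, solid enough to grip across the 40 mm side.
- pinned_sink_mid (a point): aluminium heat sink with a grid of square pins, 44 x 40 x 28 mm; this point is its centre. x along the 44 mm side, y along the 40 mm side, z up. At the start it lies on the hinge leaves, its 40 mm side across them; which of the two sinks is nearer the barrel varies. About 0.08 kg, solid enough to grip across the 40 mm side.
- hinge_mid (a point): middle of the folded steel strap hinge, half-way up its leaves, 5 mm over its underside. The leaves are one flat bar 26 mm wide (y), 10 mm thick, from 60 mm behind this point to 50 mm ahead of it along +x; the barrel is at the +x end. About 0.12 kg. It starts lying on the bin floor, roughly along the bin's x, about 95 mm to one side (+y or -y) of the bin's centre; the sinks sit about 35 mm behind and 20 mm ahead of this point. z up.
- hinge: the same hinge: origin on its underside, directly below hinge_mid; same axes
- hinge_barrel (a point): centre of the hinge's barrel, 57 mm along +x from hinge_mid; the barrel is a cylinder 14 mm across and 30 mm long, lying across the hinge, level with its underside at the bottom, 4 mm higher than the leaves at the top
- strap_mid (a point): centre of a plain flat steel strap, 100 x 20 x 5 mm, no barrel: a bystander lying uncovered in the bin, on the side where the hinge is not
- standoff: the brass standoff in the bin, 10 x 35 x 10 mm; origin at the centre of its underside; bystander
- pad_centre (a point): centre of the black rubber pad's top face (160 x 150 mm, 15 mm above the bench) on the fixed inspection stand; four white corner marks, 60 mm apart, frame it. The stand's base plate is 260 x 180 mm. x points from here to the magnifier's post, z up
- magnifier (a joint): angle of the magnifier's swing arm about its upright post: 0 = fully in, lens over the pad's centre (a stop); about 1 = swung out towards +y of the pad point's frame (seen from above, swinging in is counter-clockwise), so the lens then hangs over the bench beside the pad, in the way of low moves on that side. Starts between 0.95 and 1.15. Light friction (about 0.6 N at the grip) holds it where it is left.
- magnifier_grip (a point): on the upright black grip pin (14 mm across, its free part from 18 mm below to 18 mm above this point) standing on the outer edge of the magnifier's lens ring, 192 mm from the post's axis; this point is 169 mm above the bench and moves with the arm. The lens ring is 90 mm across, centred 140 mm from the post, between 130 and 150 mm above the bench.
- magnifier_pivot (a point): on the axis of the post, 140 mm from the pad's centre along the pad point's x, at the height of the grip; the arm turns about the upright line through it. The post and hub end 153 mm above the bench.
- multimeter: orange multimeter, 85 x 170 x 40 mm, lying on the bench at the far side; origin at its underside or middle; bystander
- tape: black ring of tape, 72 mm across, 19 mm high, lying flat near the robot, to the left; origin at its underside or middle; bystander
- spool: solder spool standing on end, 60 mm across, 50 mm high, at the far side, to the left; origin at its underside or middle; bystander
- pliers: small pliers, about 165 mm long, 12 mm high, at the far side, to the right; origin at its underside or middle; bystander
- screwdriver: screwdriver, about 160 mm long, lying near the robot, to the right; origin at its underside or middle; bystander
- finned_sink: the finned sink itself: origin at the centre of its underside, 14 mm below finned_sink_mid; same axes
- pinned_sink: the pinned sink itself: origin at the centre of its underside, 14 mm below pinned_sink_mid; same axes

How it is judged:
On the way, in this order (a step that is already met when the one before it is completed fails the run):
1. one heat sink is set flat on the bin floor and let go (((z of finned_sink_mid in the frame of bin_in between 0.01 and 0.018 m and angle between finned_sink_mid's own z axis and vertical below 0.12 rad and x of finned_sink_mid in the frame of bin_in between -0.105 and 0.105 m and y of finned_sink_mid in the frame of bin_in between -0.165 and 0.165 m and contact force between the fingers and finned_sink below 0.1 N) or (z of pinned_sink_mid in the frame of bin_in between 0.01 and 0.018 m and angle between pinned_sink_mid's own z axis and vertical below 0.12 rad and x of pinned_sink_mid in the frame of bin_in between -0.105 and 0.105 m and y of pinned_sink_mid in the frame of bin_in between -0.165 and 0.165 m and contact force between the fingers and pinned_sink below 0.1 N))), for 0.1 s.
2. both heat sinks are flat on the bin floor and let go (z of finned_sink_mid in the frame of bin_in between 0.01 and 0.018 m and angle between each of finned_sink_mid, pinned_sink_mid's own z axis and vertical below 0.12 rad and x of finned_sink_mid in the frame of bin_in between -0.105 and 0.105 m and y of finned_sink_mid in the frame of bin_in between -0.165 and 0.165 m and contact force between the fingers and finned_sink below 0.1 N and z of pinned_sink_mid in the frame of bin_in between 0.01 and 0.018 m and x of pinned_sink_mid in the frame of bin_in between -0.105 and 0.105 m and y of pinned_sink_mid in the frame of bin_in between -0.165 and 0.165 m and contact force between the fingers and pinned_sink below 0.1 N), for 0.1 s.
3. the hinge is lifted out of the bin, at least 60 mm above its floor, with both sinks left on the floor (all of step 2 and z of hinge_mid in the frame of bin_in above 0.06 m), for 0.1 s.
4. the hinge lies flat on the pad, barrel at its centre, let go, with the magnifier still swung out (horizontal distance between hinge_barrel and pad_centre below 0.025 m and z of hinge_mid in the frame of pad_centre between 0.001 and 0.009 m and angle between hinge_mid's own z axis and vertical below 0.1 rad and linear speed of hinge below 0.02 m/s and contact force between the fingers and hinge below 0.1 N and value of joint magnifier above 0.6 rad), for 0.2 s.
5. the magnifier is swung fully in (value of joint magnifier below 0.1 rad), for 0.2 s.
At the end, for the whole second after the job is handed in: Both heat sinks lie flat, fins up (within 0.12 rad) on the bin floor, released and at rest; the hinge lies flat (within 0.1 rad) on the pad, released and at rest, its barrel within 25 mm of the pad's centre; the magnifier is swung in to within 0.10 rad of its stop (all of step 2 and horizontal distance between hinge_barrel and pad_centre below 0.025 m and z of hinge_mid in the frame of pad_centre between 0.001 and 0.009 m and angle between hinge_mid's own z axis and vertical below 0.1 rad and linear speed of each of hinge, finned_sink, pinned_sink below 0.02 m/s and contact force between the fingers and hinge below 0.1 N and value of joint magnifier below 0.1 rad); the robot touches nothing.
It fails at once if a heat sink or the hinge is let go while held high (its centre over 80 mm above the bench) ((height (world z) of finned_sink_mid above 0.08 m and contact force between the fingers and finned_sink below 0.02 N) or (height (world z) of pinned_sink_mid above 0.08 m and contact force between the fingers and pinned_sink below 0.02 N) or (height (world z) of hinge_mid above 0.08 m and contact force between the fingers and hinge below 0.02 N)).
It fails at once if the plain strap or the standoff is lifted out of the bin (z of any of strap_mid, standoff in the frame of bin_in above 0.06 m).
It fails at once if another thing on the bench (multimeter, tape, spool, pliers, screwdriver) is moved by more than 25 mm (distance of any of multimeter, tape, spool, pliers, screwdriver from where it was at the start of the episode above 0.025 m).
It also fails if it takes over 72 s, if anything falls off the work surface, if the arm or the gripper's body presses on something with over 40 N, if the wrist force passes 120 N, or if a joint passes its speed limit or range.

## Working session

There is one attempt and no reset: what is moved stays moved. The work goes in short steps, Python scripts to look and compute and a tool call to move; the robot and the scene stay as the last step left them, time stands still between calls to the robot, and variables do not carry over. Pictures are saved under pics/ and viewed, at most 10 in all, crops included, and the job is handed in when it is done.

Besides the shell and the picture viewer there is one more tool, called after ">>>" in YAML: its name, and indented under it one key for each argument. move_arm: Moves the arm, as the interface text tells. Its arguments: {"type":"object","properties":{"rows":{"type":"string"},"squeeze":{"type":"number"}},"required":["rows"]}

```bash
ls; mkdir -p pics; cat > h.py <<'E'
import numpy as np, cv2
from station import arm
from scipy.spatial.transform import Rotation as R
def shot(name):
    s=arm.get_state(); im,d=arm.grab_frame(name); m=arm.camera_model(name); K=np.array(m['mtx'])
    if name=='wrist':
        T=np.eye(4); T[:3,:3]=R.from_euler('xyz',s['ee_rot']).as_matrix(); T[:3,3]=s['eef_pos']
        W=T@np.array(m['mount'])
    else: W=np.linalg.inv(np.array(m['camera_from_world']))
    return im,d,K,W
def cloud(d,K,W):
    v,u=np.mgrid[:d.shape[0],:d.shape[1]]
    P=np.stack([(u-K[0,2])/K[0,0]*d,(v-K[1,2])/K[1,1]*d,d],-1)@W[:3,:3].T+W[:3,3]
    P[d<=0]=np.nan
    return P
def ray(px,K,W,z):
    r=W[:3,:3]@np.linalg.inv(K)@np.array([px[0],px[1],1.]); o=W[:3,3]
    return o+r*(z-o[2])/r[2]
E
python3 - <<'E'
from h import *
print({k:np.round(v,3) for k,v in arm.get_state().items()})
ims=[]
for n in ['scene','side']:
    im,d,K,W=shot(n); np.savez(f'{n}0.npz',im=im,d=d,K=K,W=W); cv2.imwrite(f'pics/{n}0.png',im); print(n,W[:3,3],W[:3,2],(d>0).mean())
im,d,K,W=shot('wrist'); np.savez('wrist0.npz',im=im,d=d,K=K,W=W); print(W)
E
```

```text
pics
{'t': np.float64(0.0), 'q': array([ 0.288,  0.359,  0.011, -0.   , -1.224, -0.288]), 'qd': array([ 0.001, -0.   , -0.001,  0.   ,  0.   , -0.001]), 'joint_efforts': array([-1.0000e-03, -5.8273e+01,  2.9306e+01,  6.9970e+00,  7.0000e-03,
       -0.0000e+00]), 'eef_pos': array([ 0.674, -0.   ,  0.234]), 'ee_rot': array([ 3.14 , -0.   , -1.571]), 'force': array([-0.713, -0.082, -0.18 ]), 'moment': array([ 0.003, -0.04 , -0.012]), 'gripper_force': np.float64(0.0), 'width': np.float64(0.088)}
scene [1.09594113 0.75087301 0.77879674] [-0.50747007 -0.65009124 -0.56555769] 0.99603125
side [ 0.05745333 -0.68567879  1.06184943] [ 0.36602362  0.54994969 -0.75072102] 0.995828125
[[-9.99999454e-01  3.39412463e-04 -9.88044578e-04  6.73737475e-01]
 [ 2.18883394e-05  9.52352837e-01  3.04998480e-01 -8.41210904e-02]
 [ 1.04448734e-03  3.04998292e-01 -9.52352325e-01  3.84884612e-01]
 [ 0.00000000e+00  0.00000000e+00  0.00000000e+00  1.00000000e+00]]
```

View pics/scene0.png

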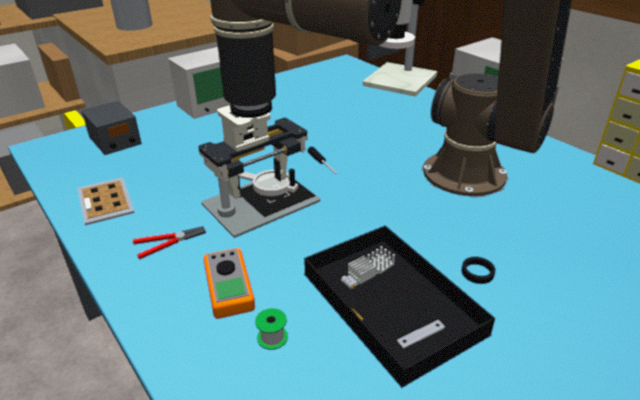

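View pics/side0.png

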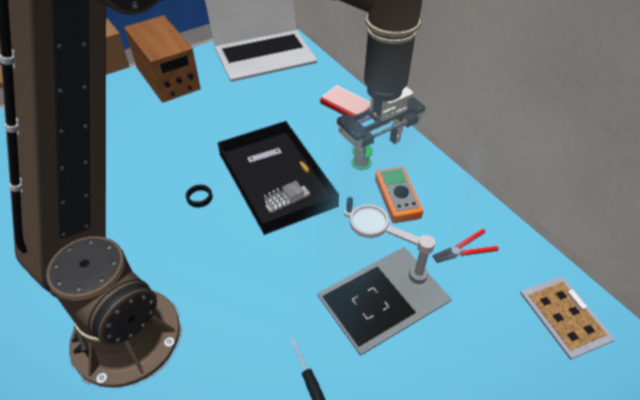

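The bin is on the left, with the hinge and sinks at its -y end: finned at about (293,190) and pinned at (275,200) in the side view. The stand is on the right with its white marks near (372,302), and the magnifier's grip is at (349,205). Next I'll measure these.

```bash
python3 - <<'E'
from h import *
S={n:np.load(f'{n}0.npz') for n in ['scene','side','wrist']}
for n in ['scene','side']:
    s=S[n]; P=cloud(s['d'],s['K'],s['W']); z=P[...,2]; im=s['im'].astype(int); mx=im.max(-1)
    # bin: walls tops
    m=(abs(z-.05)<.006)&(mx<70)&(P[...,1]>0)&(P[...,0]<.9)&(P[...,0]>.3)
    cs,lab,st,_=cv2.connectedComponentsWithStats(m.astype(np.uint8))[:4]
    k=1+np.argmax(st[1:,4]); q=P[lab==k]
    print(n,'binrim',q[:,:2].min(0),q[:,:2].max(0),cv2.minAreaRect(q[:,:2].astype(np.float32)))
    bx=cv2.minAreaRect(q[:,:2].astype(np.float32))
    # bright/other in bin
    c=np.array(bx[0])
    ins=(abs(P[...,0]-c[0])<.108)&(abs(P[...,1]-c[1])<.168)
    print(' floor z',np.nanmedian(z[ins&(mx<60)&(z<.02)]))
    br=(ins&(mx>75)&(z<.06)).astype(np.uint8)
    nn,lab,st,ce=cv2.connectedComponentsWithStats(br)
    for i in range(1,nn):
        if st[i,4]>15:
            q=P[lab==i]; r=cv2.minAreaRect(q[:,:2].astype(np.float32)); print('  obj',st[i],np.round(np.median(q,0),4),np.round(r[0],4),np.round(r[1],4),round(r[2],1),'zmax',np.round(np.percentile(q[:,2],[5,95]),4))
# stand, side view
s=S['side'];P=cloud(s['d'],s['K'],s['W']);z=P[...,2];im=s['im'].astype(int)
w=(im.min(-1)>130)&(abs(z-.015)<.006)&(P[...,1]<.1)&(P[...,0]>.35)
nn,lab,st,ce=cv2.connectedComponentsWithStats(w.astype(np.uint8))
for i in range(1,nn):
    if st[i,4]>5: print('white',st[i],ray(ce[i],s['K'],s['W'],.015).round(4))
v,u=np.where(w[280:330,345:400]);pts=np.array([ray((a+345,b+280),s['K'],s['W'],.015)[:2] for a,b in zip(u,v)],np.float32);print('marks',len(pts),cv2.minAreaRect(pts))
pad=(im.max(-1)<60)&(abs(z-.015)<.006)&(P[...,1]<.1)&(P[...,0]>.3)
nn,lab,st,ce=cv2.connectedComponentsWithStats(pad.astype(np.uint8));k=1+np.argmax(st[1:,4])
print('pad',cv2.minAreaRect(P[lab==k][:,:2].astype(np.float32)))
for a,n in [((.12,.16),'lens/hub')]:
    m=(z>a[0])&(z<.19)&(P[...,0]>.35)&(P[...,0]<.9)&(P[...,1]<.1)&(P[...,1]>-.4)
    m[:140]=0
    nn,lab,st,ce=cv2.connectedComponentsWithStats(m.astype(np.uint8))
    for i in range(1,nn):
        if st[i,4]>5: q=P[lab==i];print(n,st[i],np.median(q,0),q.min(0),q.max(0))
for u,v in [(349,200),(349,205),(350,211),(427,243),(370,220)]: print(u,v,P[v,u],im[v,u])
E
```

```text
scene binrim [0.39744924 0.06223156] [0.65007508 0.4188904 ] ((0.5238600969314575, 0.24030207097530365), (0.3400672376155853, 0.22071614861488342), 83.47663879394531)
 floor z 0.006140087509917513
  obj [349 228  30  13  49] [0.4561 0.0779 0.0509] [0.4561 0.0765] [0.0085 0.0782] 82.5 zmax [0.0487 0.0533]
  obj [ 341  246   54   43 1136] [0.5133 0.1524 0.0313] [0.4924 0.1329] [0.0775 0.153 ] 89.8 zmax [0.0068 0.0444]
  obj [439 271  51  43  70] [0.4242 0.3407 0.0509] [0.4242 0.3375] [0.1371 0.0061] 83.8 zmax [0.0487 0.0531]
  obj [301 277  48  50 303] [0.6265 0.131  0.0015] [0.6264 0.1521] [0.1595 0.0172] 87.3 zmax [-0.0008  0.0049]
  obj [352 309  11  11  37] [0.6053 0.2303 0.014 ] [0.6115 0.2368] [0.0637 0.0193] 53.3 zmax [0.0046 0.0519]
  obj [397 319  48  29 552] [0.5401 0.3375 0.0103] [0.5358 0.3354] [0.0273 0.1089] 81.8 zmax [0.0055 0.0129]
  obj [409 359  41  29 179] [0.6014 0.4047 0.0007] [0.5846 0.4032] [0.0116 0.0946] 88.2 zmax [-0.0015  0.0036]
side binrim [0.39395958 0.05890512] [0.58392054 0.41517679] ((0.5062708258628845, 0.23721757531166077), (0.3428220748901367, 0.1919
[... 2103 characters left out ...]
] [ 0.8067 -0.5751  0.015 ]
marks 88 ((0.5056836009025574, -0.24173997342586517), (0.12836061418056488, 0.12884590029716492), 57.02054214477539)
pad ((0.4941837191581726, -0.23683196306228638), (0.14404472708702087, 0.15706685185432434), 88.95467376708984)
lens/hub [ 344  197   91   58 1737] [ 0.58647041 -0.13216677  0.14419714] [ 0.52784194 -0.25730102  0.1206082 ] [ 0.65452483 -0.06109936  0.18961007]
349 200 [ 0.54622856 -0.07081728  0.18754415] [96 84 61]
349 205 [ 0.5455205  -0.07304675  0.17297357] [92 80 56]
350 211 [ 0.54946196 -0.07344531  0.14985001] [116 107  91]
427 243 [ 0.63577376 -0.24274295  0.15327396] [210 208 212]
370 220 [ 0.57571515 -0.11631269  0.14344207] [235 228 209]
```

>>> move_arm:
  rows: "0 0 10.6 0 0 0 0.06;0 0 10.6 0 0 0 0.06;0 0 10.6 0 0 0 0.06;0 0 10.6 0 0 0 0.06;0 0 10.6 0 0 0 0.06;0 0 10.6 0 0 0 0.06;0 0 10.6 0 0 0 0.06;0 0 10.6 0 0 0 0.06"
  squeeze: 25

```text
t: 1.15
eef_pos: [0.6748, -0.0, 0.2342]
ee_rot: [-3.142, -0.001, -3.057]
force: [0.0, 0.8, 0.1]
width: 0.0596
gripper_force: 0.0
```

>>> move_arm:
  rows: "0 0 10.6 0 0 0 0.06;0 0 1.1 0.03 0.027 0 0.06;0 0 0 0.04 0.036 0 0.06;0 0 0 0.04 0.036 0 0.06;0 0 0 0.04 0.034 0 0.06;0 0 0 0.01 0.01 0 0.06;0 0 0 0 0 0 0.06;0 0 0 0 0 0 0.06"

```text
t: 2.15
eef_pos: [0.5321, 0.1592, 0.2344]
ee_rot: [-3.141, -0.0, 3.028]
force: [1.2, -0.5, 0.6]
width: 0.0601
gripper_force: 0.0
```

```bash
python3 - <<'E'
from h import *
s=arm.get_state();print(s['t'],s['eef_pos'],s['ee_rot'],s['q'])
im,d,K,W=shot('wrist'); np.savez('wrist1.npz',im=im,d=d,K=K,W=W); cv2.imwrite('pics/wrist1.png',im)
P=cloud(d,K,W);z=P[...,2]
print(K,np.nanpercentile(z,[1,10,50,90,99]))
E
```

```text
2.15 [0.53210294 0.15918201 0.23439746] [-3.14128116e+00 -1.56266188e-04  3.02769510e+00] [ 6.43362753e-01  1.62900428e-01 -2.54696181e-01  1.30196172e-04
 -1.15352726e+00 -2.32810940e+00]
[[309.88915276   0.         321.56037689]
 [  0.         309.88915276 198.70331546]
 [  0.           0.           1.        ]] [-0.00060145  0.00046279  0.00676516  0.32904093  0.33662385]
```

View pics/wrist1.png

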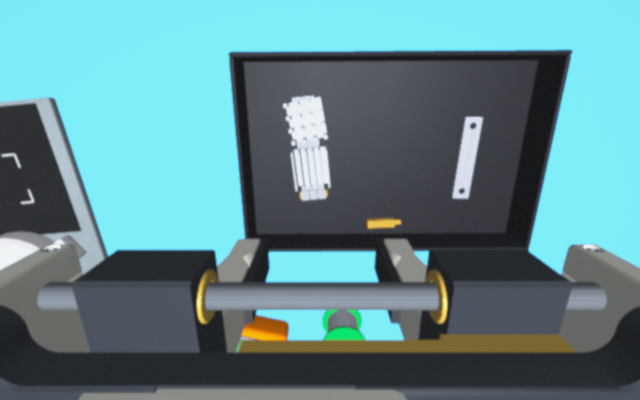

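Wrist view: pinned sink at about (307,120), finned at (311,170), and the hinge barrel just below at (313,195). The strap is at (467,157) and the standoff at (382,223). I'll take poses from the depth.

```bash
python3 - <<'E'
from h import *
for n in ['wrist1','scene0','side0']:
    f=np.load(n+'.npz');im,d,K,W=[f[k] for k in('im','d','K','W')];P=cloud(d,K,W);z=P[...,2]
    ok=(P[...,0]>.42)&(P[...,0]<.61)&(P[...,1]>.1)&(P[...,1]<.2)
    if n=='wrist1': ok[232:]=0
    m=ok&(z>.036)&(z<.048); q=P[m]; r=cv2.minAreaRect(q[:,:2].astype(np.float32)); print(n,'tops',len(q),np.median(q[:,2]),np.round(r[0],4),np.round(r[1],4),r[2])
    c=q[:,:2].mean(0); u,s,vt=np.linalg.svd(q[:,:2]-c); print('  pca',c,np.degrees(np.arctan2(vt[0,1],vt[0,0]))%180, s/np.sqrt(len(q)))
    b=vt[0] if vt[0,0]>0 else -vt[0]; t=(q[:,:2]-c)@b; w=(q[:,:2]-c)@np.array([-b[1],b[0]])
    print('  hist',np.histogram(t,bins=np.arange(-.06,.061,.005))[0], 'w',np.percentile(w,[1,99]),'t',np.percentile(t,[.5,99.5]))
    for lo,hi in((-1,0),(0,1)):
        k=(t>lo)&(t<hi); rr=cv2.minAreaRect(q[k][:,:2].astype(np.float32)); print('   sink',np.round(rr[0],4),np.round(rr[1],4),rr[2])
    m=ok&(z>.012)&(z<.024)&(im.max(-1)>60)&(((P[...,:2]-c)@b)>.04); q=P[m]
    if len(q)>3: print('  barrel',len(q),np.median(q,0),cv2.minAreaRect(q[:,:2].astype(np.float32)))
f=np.load('wrist1.npz');im,d,K,W=[f[k] for k in('im','d','K','W')];P=cloud(d,K,W);z=P[...,2]
m=(abs(z-.05)<.005)&(im.max(-1)<70)&(P[...,1]>0);m[250:]=0
print('rim',cv2.minAreaRect(P[m][:,:2].astype(np.float32)))
hs=cv2.cvtColor(im,cv2.COLOR_BGR2HSV); m=(hs[...,1]<60)&(hs[...,2]>120)&(z>.002)&(z<.02)&(P[...,1]>.28)&(P[...,1]<.4);m[240:]=0
print('strap',cv2.minAreaRect(P[m][:,:2].astype(np.float32)))
m=(abs(z-.015)<.006)&(im.min(-1)>130)&(P[...,1]<0)&(P[...,0]<.56);m[240:]=0
E
```

```text
wrist1 tops 790 0.04377593652811382 [0.4951 0.1477] [0.099  0.0427] 0.011538554914295673
  pca [0.50290708 0.14585448] 177.80325705020758 [0.02867905 0.01301036]
  hist [22 45  1 48 21 11 55  4 29 44  0 41 60 56 56 57 58 55 58 55 14  0  0  0] w [-0.01976106  0.0214491 ] t [-0.05689049  0.04088947]
   sink [0.4747 0.1478] [0.0576 0.0419] 1.2037296295166016
   sink [0.5236 0.1464] [0.04   0.0414] 89.2844467163086
  barrel 357 [0.5559238  0.14482821 0.01823324] ((0.554364800453186, 0.14536061882972717), (0.03514254093170166, 0.02259298413991928), 88.24021911621094)
scene0 tops 456 0.04149392600118629 [0.4972 0.1492] [0.0441 0.1002] 89.49942779541016
  pca [0.5080055  0.14831405] 179.5401935142137 [0.0279789  0.01322178]
  hist [21  5 10 22  0 25 15 10 27  4 14 33 30 34 37 29 35 34 38 28  0  0  0  0] w [-0.02073746  0.02121811] t [-0.06035976  0.03885022]
   sink [0.4774 0.1494] [0.0441 0.0607] 89.49942779541016
   sink [0.5277 0.149 ] [0.0438 0.0392] 89.31135559082031
  barrel 107 [0.56102527 0.14794803 0.01740832] ((0.5582614541053772, 0.1468704640865326), (0.020458728075027466, 0.03199358284473419), 2.005293369293213)
side0 tops 277 0.04076075390116629 [0.4964 0.1466] [0.044 0.1  ] 89.92523956298828
  pca [0.50685391 0.14600426] 178.88255180783418 [0.02788843 0.01327082]
  hist [17  0  9 10  2 14  5  1 18  3  3 29 22 19 22 19 23 19 25 14  0  0  0  0] w [-0.0207786   0.02237778] t [-0.06022307  0.03904683]
   sink [0.477  0.1467] [0.0605 0.0433] 0.8271726965904236
   sink [0.5268 0.1465] [0.0434 0.0391] 88.75682067871094
  barrel 41 [0.55869478 0.13909168 0.01732181] ((0.5607879161834717, 0.14274144172668457), (0.034710709005594254, 0.014485285617411137), 73.63958740234375)
rim ((0.52061527967453, 0.23810601234436035), (0.33478832244873047, 0.2145887315273285), 83.84390258789062)
strap ((0.5382543802261353, 0.33726054430007935), (0.025292756035923958, 0.10255169123411179), 81.9642105102539)
```

>>> move_arm:
  rows: "0 0 -6 0 0 0 0.06;0 0 0 0.008 -0.012 0.05 0.06;0 0 0 0 0 0.05 0.06;0 0 0 0 0 0.05 0.06;0 0 0 0 0 0.025 0.06;0 0 0 0 0 0 0.06;0 0 0 0 0 0 0.06"

```text
t: 3.08
eef_pos: [0.5246, 0.1476, 0.0604]
ee_rot: [3.141, 0.001, 3.132]
force: [-0.2, -0.8, 0.3]
width: 0.0601
gripper_force: 0.0
```

```bash
python3 - <<'E'
from h import *
s=arm.get_state();print(s['t'],s['eef_pos'],s['ee_rot'])
for n in('wrist','side'):
    im,d,K,W=shot(n);P=cloud(d,K,W);z=P[...,2]
    ok=(P[...,0]>.43)&(P[...,0]<.58)&(P[...,1]>.12)&(P[...,1]<.18)&(z>.036)&(z<.047)
    q=P[ok]
    print(n,len(q),np.nanmedian(q[:,2]),cv2.minAreaRect(q[:,:2].astype(np.float32)))
    if n=='wrist':
        x=np.percentile(q,[1,99],axis=0);print(x)
    cv2.imwrite(f'pics/{n}2.png',im)
E
```

```text
3.075 [0.52457698 0.14761601 0.06042262] [3.14131698e+00 9.97207713e-04 3.13232141e+00]
wrist 2920 0.043773381052520086 ((0.49523961544036865, 0.14774763584136963), (0.09966755658388138, 0.04310522973537445), 0.08207286149263382)
[[0.44639461 0.12673915 0.03635626]
 [0.5436021  0.16769769 0.04538277]]
side 189 0.040914100275366794 ((0.4865267276763916, 0.14725349843502045), (0.04407978802919388, 0.08554122596979141), 87.17802429199219)
```

View pics/wrist2.png

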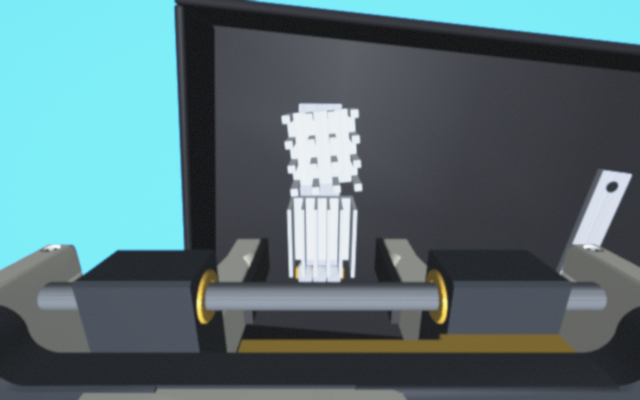

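The finned sink sits between the fingers at about (322,240) and is centred. I'll descend and grip.

>>> move_arm:
  rows: "0 0 0 0.001 0 0.02 0.06;0 0 0 0 0 0.0135 0.06;0 0 0 0 0 0 0.06;0 0 0 0 0 0 0.03;0 0 0 0 0 0 0.03;0 0 0 0 0 0 0.03;0 0 0 0 0 0 0.03;0 0 0 0 0 0 0.03"

```text
t: 4.18
eef_pos: [0.5228, 0.148, 0.0266]
ee_rot: [3.141, 0.001, 3.133]
force: [-0.5, 0.3, 5.7]
width: 0.0399
gripper_force: 25.0
```

>>> move_arm:
  rows: "0 0 0 0 0 -0.006 0.03;0 0 0 0 0 -0.012 0.03;0 0 0 0 0.02 0 0.03;0 0 0 0 0.03 0 0.03;0 0 0 0 0.03 0 0.03;0 0 0 0 0.012 0 0.03;0 0 0 0 0 0 0.03"

```text
t: 5.05
eef_pos: [0.5231, 0.2406, 0.0439]
ee_rot: [-3.141, -0.0, 3.134]
force: [-1.1, -0.8, -1.0]
width: 0.04
gripper_force: 25.0
```

>>> move_arm:
  rows: "0 0 0 0 0 0.012 0.03;0 0 0 0 0 0.009 0.03;0 0 0 0 0 0.004 0.03;0 0 0 0 0 0.002 0.03;0 0 0 0 0 0 0.03;0 0 0 0 0 0 0.03"

```text
t: 5.8
eef_pos: [0.5235, 0.2398, 0.0173]
ee_rot: [3.141, 0.0, 3.133]
force: [0.3, 0.4, -0.3]
width: 0.0399
gripper_force: 25.0
```

>>> move_arm:
  rows: "0 0 0 0 0 0.0005 0.03;0 0 0 0 0 0.0005 0.03;0 0 0 0 0 0 0.056;0 0 0 0 0 0 0.056;0 0 0 0 0 0 0.056;0 0 0 0 0 -0.02 0.056;0 0 0 0 0 -0.03 0.056;0 0 0 0 0 0 0.056"

```text
t: 6.8
eef_pos: [0.5246, 0.2408, 0.0683]
ee_rot: [3.139, 0.003, 3.133]
force: [-0.7, -0.4, 0.1]
width: 0.0555
gripper_force: 0.0
```

>>> move_arm:
  rows: "0 0 0 0.015 -0.023 -0.005 0.06;0 0 0 0.02 -0.035 0 0.06;0 0 0 0.02 -0.034 0 0.06;0 0 0 0 0 0 0.06;0 0 0 0 0 0 0.06"

```text
t: 7.42
eef_pos: [0.4679, 0.1484, 0.0711]
ee_rot: [3.141, 0.0, 3.133]
force: [0.5, 0.1, 0.2]
width: 0.0599
gripper_force: 0.0
```

```bash
python3 - <<'E'
from h import *
s=arm.get_state();print(s['t'],s['eef_pos'],s['ee_rot'])
for n in('wrist','side','scene'):
    im,d,K,W=shot(n);P=cloud(d,K,W);z=P[...,2]; br=im.min(-1)>90
    for nm,a,b,lo,hi in(('pinned',.12,.18,.036,.047),('finned',.205,.28,.025,.04)):
        ok=br&(P[...,0]>.43)&(P[...,0]<.58)&(P[...,1]>a)&(P[...,1]<b)&(z>lo)&(z<hi); q=P[ok]
        if len(q)>10: r=cv2.minAreaRect(q[:,:2].astype(np.float32));print(n,nm,len(q),np.nanmedian(q[:,2]).round(4),np.round(r[0],4),np.round(r[1],4),round(r[2],1))
    cv2.imwrite(f'pics/{n}3.png',im)
E
```

```text
7.425 [0.46789486 0.1484318  0.07106554] [3.14133146e+00 4.76265269e-04 3.13271668e+00]
wrist pinned 1152 0.0433 [0.4686 0.1477] [0.0448 0.0401] 4.3
side pinned 37 0.041 [0.4554 0.146 ] [0.0185 0.0417] 1.8
scene pinned 122 0.0413 [0.4706 0.1482] [0.0464 0.0423] 4.1
scene finned 361 0.031 [0.5243 0.2402] [0.044  0.0456] 88.4
```

View pics/wrist3.png

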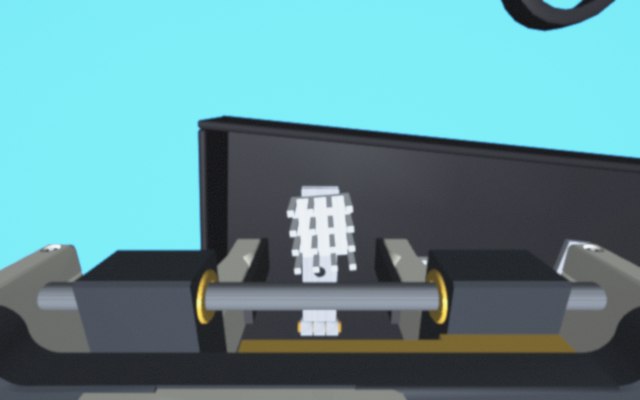

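Pinned sink is at about (322,225), turned about 4°; the hinge leaf and barrel are now visible below it at (320,327). The finned sink is down, with its top near z=0.031. Now I'll grasp the pinned sink.

>>> move_arm:
  rows: "0 0 -4 -0.001 -0.0005 0.02 0.06;0 0 0 0 0 0.014 0.06;0 0 0 0 0 0.01 0.06;0 0 0 0 0 0 0.06;0 0 0 0 0 0 0.03;0 0 0 0 0 0 0.03;0 0 0 0 0 0 0.03;0 0 0 0 0 0 0.03"

```text
t: 8.57
eef_pos: [0.4688, 0.1479, 0.0275]
ee_rot: [3.141, 0.001, -3.08]
force: [-0.6, -0.0, 4.8]
width: 0.0398
gripper_force: 25.0
```

>>> move_arm:
  rows: "0 0 0 0 0 0 0.03;0 0 0 0 0 -0.006 0.03;0 0 0 0 0 -0.012 0.03;0 0 4 0 0.02 0 0.03;0 0 0 0 0.03 0 0.03;0 0 0 0 0.03 0 0.03;0 0 0 0 0.012 0 0.03;0 0 0 0 0 0 0.03"

```text
t: 9.57
eef_pos: [0.4678, 0.24, 0.0453]
ee_rot: [3.142, -0.0, 3.134]
force: [-0.1, 0.2, -0.0]
width: 0.04
gripper_force: 25.0
```

>>> move_arm:
  rows: "0 0 0 0 0 0.012 0.03;0 0 0 0 0 0.01 0.03;0 0 0 0 0 0.004 0.03;0 0 0 0 0 0.0015 0.03;0 0 0 0 0 0.0005 0.03;0 0 0 0 0 0.0005 0.03;0 0 0 0 0 0 0.03;0 0 0 0 0 0 0.03"

```text
t: 10.58
eef_pos: [0.4674, 0.2386, 0.0175]
ee_rot: [-3.14, -0.001, 3.133]
force: [-6.4, -4.3, 15.9]
width: 0.04
gripper_force: 25.0
```

>>> move_arm:
  rows: "0 0 0 0 0 0 0.056;0 0 0 0 0 0 0.056;0 0 0 0 0 0 0.056;0 0 0 0 0 -0.025 0.056;0 0 0 0 0 -0.04 0.056;0 0 0 0 -0.04 -0.01 0.05;0 0 0 -0.036 -0.05 0 0.05;0 0 0 0 0 0 0.05"

```text
t: 11.58
eef_pos: [0.5044, 0.1466, 0.0916]
ee_rot: [-3.142, 0.0, 3.129]
force: [0.3, 0.4, -0.8]
width: 0.0498
gripper_force: 0.0
```

```bash
python3 - <<'E'
from h import *
s=arm.get_state();print(s['t'],s['eef_pos'],s['ee_rot'])
for n in('wrist','side','scene'):
    im,d,K,W=shot(n);P=cloud(d,K,W);z=P[...,2]; br=im.min(-1)>80
    if n=='wrist': br[295:]=0
    for nm,a,b,c,e,lo,hi in(('hinge',.11,.19,.42,.58,.011,.025),('finned',.205,.28,.497,.58,.025,.04),('pinned',.205,.28,.43,.495,.025,.04)):
        ok=br&(P[...,0]>c)&(P[...,0]<e)&(P[...,1]>a)&(P[...,1]<b)&(z>lo)&(z<hi); q=P[ok]
        if len(q)>10: r=cv2.minAreaRect(q[:,:2].astype(np.float32));print(n,nm,len(q),np.nanmedian(q[:,2]).round(4),np.round(r[0],4),np.round(r[1],4),round(r[2],1))
    cv2.imwrite(f'pics/{n}4.png',im)
E
```

```text
11.575 [0.50442714 0.14657498 0.09160223] [-3.14155823e+00  2.43184959e-04  3.12860659e+00]
wrist hinge 4981 0.016 [0.5041 0.145 ] [0.0333 0.123 ] 89.4
wrist finned 1708 0.0315 [0.5159 0.239 ] [0.0412 0.0309] 89.5
wrist pinned 1246 0.0327 [0.4673 0.2376] [0.041  0.0445] 89.9
side hinge 356 0.0155 [0.5059 0.1445] [0.0314 0.1252] 88.7
side finned 89 0.0306 [0.5122 0.24  ] [0.0465 0.0245] 81.2
side pinned 90 0.0299 [0.4686 0.2356] [0.0442 0.0458] 0.3
scene hinge 527 0.016 [0.5064 0.146 ] [0.1253 0.0346] 0.2
scene finned 368 0.0314 [0.5248 0.2403] [0.0432 0.0462] 89.2
scene pinned 174 0.0307 [0.4693 0.2389] [0.0425 0.048 ] 85.7
```

View pics/wrist4.png

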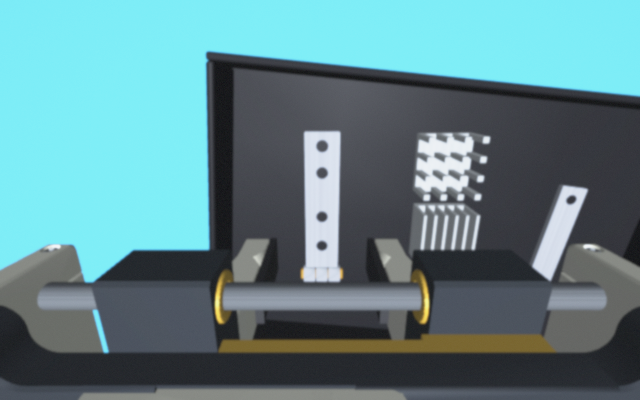

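The hinge is clear at about (322,200), with its barrel at (322,273). Both sinks are flat and upright on the floor at around (450,190). Now I'll grasp the hinge.

>>> move_arm:
  rows: "0 0 0 -0.0045 -0.001 0.025 0.05;0 0 0 0 0 0.03 0.05;0 0 0 0 0 0.014 0.05;0 0 0 0 0 0.0075 0.05;0 0 0 0 0 0 0.05;0 0 0 0 0 0 0.015;0 0 0 0 0 0 0.015;0 0 0 0 0 0 0.015"
  squeeze: 45

```text
t: 12.72
eef_pos: [0.5078, 0.1483, 0.0156]
ee_rot: [3.141, 0.001, 3.133]
force: [-0.5, 1.2, 2.0]
width: 0.0257
gripper_force: 22.2
```

>>> move_arm:
  rows: "0 0 0 0 0 0 0.015;0 0 0 0 0 0 0.015;0 0 0 0 0 -0.005 0.015;0 0 0 0 0 -0.02 0.015;0 0 0 0 0 -0.03 0.015;0 0 0 0 0 -0.03 0.015;0 0 0 0 0 0 0.015"

```text
t: 13.6
eef_pos: [0.5089, 0.1492, 0.1024]
ee_rot: [3.139, 0.004, 3.133]
force: [0.1, 0.5, -2.6]
width: 0.0252
gripper_force: 45.0
```

```bash
python3 - <<'E'
from h import *
s=arm.get_state();print(s['t'],s['eef_pos'],s['ee_rot'],s['width'])
im,d,K,W=shot('side');P=cloud(d,K,W);z=P[...,2]
g=im.min(-1)
ok=(abs(P[...,0]-.497)<.055)&(abs(P[...,1]+.238)<.055)
m=ok&(g>np.nanmedian(g[ok])+40); v,u=np.where(m)
pts=np.array([ray((a,b),K,W,.015)[:2] for a,b in zip(u,v)],np.float32)
print('marks',len(pts),np.median(z[m]),cv2.minAreaRect(pts),pts.mean(0))
hs=cv2.cvtColor(im,cv2.COLOR_BGR2HSV)
pad=(hs[...,2]<75)&(abs(P[...,0]-.497)<.12)&(abs(P[...,1]+.238)<.11)&(z<.03)
pad|=m; q=np.array([ray((a,b),K,W,.015)[:2] for b,a in np.argwhere(pad)],np.float32);print('pad',len(q),cv2.minAreaRect(q))
plate=(z>.004)&(z<.02)&(P[...,0]>.35)&(P[...,0]<.75)&(P[...,1]<-.1)&(P[...,1]>-.38)&(hs[...,1]<80)
q=P[plate];print('plate',cv2.minAreaRect(q[:,:2].astype(np.float32)))
hub=(z>.145)&(z<.16)&(abs(P[...,0]-.636)<.03)&(abs(P[...,1]+.243)<.03);print('hub',np.median(P[hub],0),cv2.minEnclosingCircle(P[hub][:,:2].astype(np.float32)))
pin=(z>.156)&(z<.2)&(abs(P[...,0]-.547)<.04)&(abs(P[...,1]+.073)<.04);print('pin',pin.sum(),P[pin].mean(0),P[pin].min(0),P[pin].max(0))
im2,d2,K2,W2=shot('scene');P2=cloud(d2,K2,W2);z2=P2[...,2]
hub=(z2>.145)&(z2<.16)&(abs(P2[...,0]-.636)<.03)&(abs(P2[...,1]+.243)<.03);print('hub scene',np.median(P2[hub],0))
pin=(z2>.156)&(z2<.2)&(abs(P2[...,0]-.547)<.04)&(abs(P2[...,1]+.073)<.04);print('pin scene',pin.sum(),P2[pin].mean(0))
im3,d3,K3,W3=shot('wrist');P3=cloud(d3,K3,W3);z3=P3[...,2]
mm=(z3>.085)&(z3<.115)&(im3.min(-1)>80);mm[295:]=0;q=P3[mm];r=cv2.minAreaRect(q[:,:2].astype(np.float32));print('hinge held',len(q),np.median(q,0),r)
b=q[q[:,0]<.5];print('slope z tail vs front',np.polyfit(q[:,0],q[:,2],1))
cv2.imwrite('pics/both5.png',np.hstack([im[180:380,250:490],im3[100:300,200:440]]))
E
```

```text
13.6 [0.5088878  0.14921244 0.10241272] [3.13893501 0.00375149 3.13309024] 0.02519519534723694
marks 127 0.014967593918061795 ((0.4997757375240326, -0.23429962992668152), (0.06567005813121796, 0.06582935154438019), 88.95013427734375) [ 0.49900702 -0.23561372]
pad 3766 ((0.4939660429954529, -0.23566727340221405), (0.14625869691371918, 0.15690714120864868), 88.8601303100586)
plate ((0.578258216381073, -0.235978364944458), (0.18569254875183105, 0.34298527240753174), 89.44255828857422)
hub [ 0.63433396 -0.2388155   0.15248327] ((0.6313051581382751, -0.23452936112880707), 0.02504844218492508)
pin 76 [ 0.54675678 -0.07122398  0.17503319] [ 0.54148402 -0.07711043  0.15602996] [ 0.55499151 -0.06314462  0.19135236]
hub scene [ 0.63957118 -0.22945464  0.15337442]
pin scene 90 [ 0.55130922 -0.06404627  0.17502647]
hinge held 7618 [0.48134931 0.14742515 0.1004223 ] ((0.48229488730430603, 0.15113091468811035), (0.054304737597703934, 0.08222593367099762), 73.25688934326172)
slope z tail vs front [0.03148452 0.08589238]
```

View pics/both5.png

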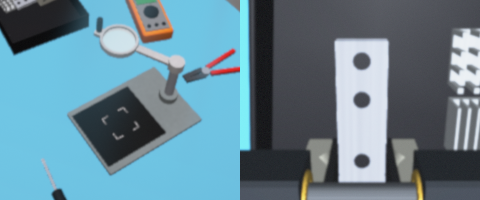

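Pad centre is about (0.4985, -0.235), cross-checked by the hub lying 0.138 m further along x. The hinge is held straight in the gripper. I'll carry it along x≈0.447, clear of the lens, which starts at x>0.527.

>>> move_arm:
  rows: "0 0 0 0.025 0 0 0.015;0 0 0 0.034 0 0 0.015;0 0 0 0 -0.03 0 0.015;0 0 0 0 -0.045 0 0.015;0 0 0 0 -0.045 0 0.015;0 0 0 0 -0.045 0 0.015;0 0 0 0 -0.045 0 0.015;0 0 0 0 -0.045 0 0.015"

```text
t: 14.75
eef_pos: [0.4455, -0.1076, 0.0991]
ee_rot: [-3.141, -0.002, 3.133]
force: [1.6, 1.4, -1.9]
width: 0.0248
gripper_force: 45.0
```

>>> move_arm:
  rows: "0 0 0 0 -0.045 0 0.015;0 0 0 0 -0.045 0 0.015;0 0 0 0 -0.039 0 0.015;0 0 0 0 0 0 0.015;0 0 0 0 0 0.02 0.015;0 0 0 0 0 0.02 0.015;0 0 0 0 0 0 0.015;0 0 0 0 0 0 0.015"

```text
t: 15.75
eef_pos: [0.4454, -0.2348, 0.0603]
ee_rot: [-3.141, -0.0, 3.134]
force: [-0.0, 0.4, -1.6]
width: 0.0252
gripper_force: 45.0
```

```bash
python3 - <<'E'
from h import *
s=arm.get_state();print(s['t'],s['eef_pos'],s['ee_rot'],s['width'])
im,d,K,W=shot('wrist');im1,d1,K1,W1=shot('side')
P=cloud(d,K,W);z=P[...,2];x=P[...,0]
g=im.min(-1);m=(abs(P[...,1]+.235)<.012)&(z>.045)&(z<.075)&(g>80)&(x<.43);q=P[m];print(len(q),'slope',np.polyfit(q[:,0],q[:,2],1) if len(q) else 0, np.median(q[:,2]))
P1=cloud(d1,K1,W1);z1=P1[...,2]
m=(z1>.045)&(z1<.08)&(P1[...,0]>.46)&(P1[...,0]<.53)&(abs(P1[...,1]+.235)<.03)&(im1.min(-1)>80);q=P1[m];print('barrel end',len(q),q.max(0),np.median(q,0))
cv2.imwrite('pics/both6.png',np.hstack([im1[200:400,250:490],im[0:400,160:480][::2,::2].repeat(1,0)]))
E
```

```text
15.75 [ 0.44544671 -0.23480797  0.06025182] [-3.14148022e+00 -4.00920327e-04  3.13364381e+00] 0.02515705744652326
4239 slope [0.01708513 0.05361418] 0.06065678184475101Traceback (most recent call last):
  File "<stdin>", line 7, in <module>
    return umr_maximum(a, axis, None, out, keepdims, initial, where)
ValueError: zero-size array to reduction operation maximum which has no identity
```

>>> move_arm:
  rows: "0 0 0 -0.0015 0 0.015 0.015;0 0 0 0 0 0.012 0.015;0 0 0 0 0 0.004 0.015;0 0 0 0 0 0.002 0.015;0 0 0 0 0 0.001 0.015;0 0 0 0 0 0.001 0.015;0 0 0 0 0 0 0.015;0 0 0 0 0 0 0.015"

```text
t: 16.85
eef_pos: [0.447, -0.2352, 0.0255]
ee_rot: [-3.141, 0.001, 3.133]
force: [-2.0, 1.0, 5.2]
width: 0.0253
gripper_force: 45.0
```

>>> move_arm:
  rows: "0 0 0 0 0 0 0.045;0 0 0 0 0 0 0.045;0 0 0 0 0 0 0.045;0 0 0 0 0 -0.02 0.045;0 0 0 0 0 -0.05 0.045;0 0 0 0 0 -0.06 0.045;0 0 0 0 0 -0.06 0.045;0 0 0 0 0 0 0.045"

```text
t: 17.85
eef_pos: [0.4494, -0.2359, 0.2203]
ee_rot: [-3.14, 0.009, 3.134]
force: [0.2, 0.2, -0.9]
width: 0.0451
gripper_force: 0.0
```

```bash
python3 - <<'E'
from h import *
s=arm.get_state();print(s['t'],s['eef_pos'],s['ee_rot'],s['width'],s['q'])
im,d,K,W=shot('wrist');im1,d1,K1,W1=shot('side')
P=cloud(d,K,W);z=P[...,2]
g=im.min(-1);m=(abs(P[...,1]+.235)<.03)&(z>.02)&(z<.035)&(g>100);m[290:]=0;q=P[m];print('hinge',len(q),np.median(q,0),cv2.minAreaRect(q[:,:2].astype(np.float32)),np.polyfit(q[:,0],q[:,2],1))
P=cloud(d1,K1,W1);z=P[...,2]
m=(abs(P[...,1]+.235)<.03)&(z>.02)&(z<.035)&(im1.min(-1)>80)&(P[...,0]<.56);q=P[m];print('hinge side',len(q),np.median(q,0),cv2.minAreaRect(q[:,:2].astype(np.float32)))
pin=(z>.156)&(z<.2)&(abs(P[...,0]-.547)<.04)&(abs(P[...,1]+.073)<.04);print('pin',pin.sum(),P[pin].mean(0))
cv2.imwrite('pics/both6.png',np.hstack([im1[200:400,250:490],im[::2,::2]]))
E
```

```text
17.85 [ 0.44943121 -0.23587395  0.22026304] [-3.13955393  0.00932509  3.13351279] 0.045113277879183684 [-9.48429331e-02  8.63142975e-02 -3.79216926e-01  1.37525283e-03
 -1.09579882e+00 -1.48466593e+00]
hinge 2342 [ 0.43815267 -0.236308    0.02602855] ((0.44273340702056885, -0.23561908304691315), (0.030930325388908386, 0.1225905567407608), 89.65664672851562) [0.01281241 0.02052821]
hinge side 605 [ 0.44215541 -0.23706797  0.02550355] ((0.4428144693374634, -0.23457878828048706), (0.03163914382457733, 0.12401428073644638), 89.45344543457031)
pin 0 [nan nan nan]<stdin>:8: RuntimeWarning: Mean of empty slice.
  ret = um.true_divide(
```

View pics/both6.png

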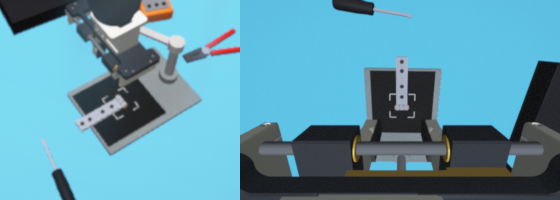

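The hinge lies flat with its barrel at (0.498, -0.235), inside the white corner marks. Next I'll swing the magnifier, straddling the pin at (0.549, -0.068).

>>> move_arm:
  rows: "0 0 0 -0.02 0.034 -0.015 0.034;0 0 0 -0.026 0.045 0 0.034;0 0 0 -0.026 0.045 0 0.034;0 0 0 -0.026 0.044 0 0.034;0 0 9 0 0 0 0.034;0 0 9 0 0 0 0.034;0 0 9 0 0 0 0.034;0 0 9 0 0 0 0.034"

```text
t: 18.95
eef_pos: [0.5453, -0.068, 0.2279]
ee_rot: [-3.139, -0.003, 2.499]
force: [-0.6, 1.0, 0.1]
width: 0.0341
gripper_force: 0.0
```

>>> move_arm:
  rows: "0 0 9 0 0 0 0.034;0 0 9 0 0 0 0.034;0 0 0 0 0 0 0.034;0 0 0 0 0 0 0.034"

```text
t: 19.45
eef_pos: [0.5459, -0.068, 0.2291]
ee_rot: [-3.14, -0.001, 2.194]
force: [-0.2, 0.4, -0.4]
width: 0.0342
gripper_force: 0.0
```

```bash
python3 - <<'E'
from h import *
s=arm.get_state();print(s['t'],s['eef_pos'],s['ee_rot'],s['width'],s['q'])
p=np.array(s['eef_pos']);y=s['ee_rot'][2];d=np.array([.549,-.0677])-p[:2]
print('tool shift',d@[np.cos(y),np.sin(y)],d@[np.sin(y),-np.cos(y)])
# arc in tool frame: rows of 5 deg with pivot
piv=np.array([.637,-.235]);r=np.array([.549,-.0677])-piv;print(np.hypot(*r),np.arctan2(r[1],-r[0]))
E
```

```text
19.45 [ 0.54585476 -0.06803584  0.22906492] [-3.14004511e+00 -8.28020082e-04  2.19375359e+00] 0.034164984361503004 [ 2.32032063e-01  1.58660294e-01 -2.72392279e-01 -1.93422735e-04
 -1.14149006e+00 -2.75058615e+00]
tool shift -0.001562302851157024 0.002750373062809244
0.189032510431407 1.086564782063135
```

>>> move_arm:
  rows: "0 0 0 -0.0015 0.0025 0.02 0.034;0 0 0 0 0 0.025 0.034;0 0 0 0 0 0.017 0.034;0 0 0 0 0 0 0.034;0 0 0 0 0 0 0.018;0 0 0 0 0 0 0.018;0 0 0 0 0 0 0.018"
  squeeze: 5

```text
t: 20.32
eef_pos: [0.5494, -0.0677, 0.1687]
ee_rot: [3.141, 0.0, 2.191]
force: [0.1, -0.1, -0.9]
width: 0.0187
gripper_force: 0.0
```

>>> move_arm:
  rows: "0 0 -5.2 0.0016 -0.0173 0 0.018;0 0 -5.2 0.0016 -0.0173 0 0.018;0 0 -5.2 0.0016 -0.0173 0 0.018;0 0 -5.2 0.0016 -0.0173 0 0.018;0 0 0 0 0 0 0.018"

```text
t: 20.95
eef_pos: [0.4942, -0.1108, 0.1685]
ee_rot: [3.141, 0.0, 2.553]
force: [0.8, 0.9, 0.7]
width: 0.018
gripper_force: 0.0
```

```bash
python3 - <<'E'
from h import *
s=arm.get_state();p=np.array(s['eef_pos']);y=s['ee_rot'][2];piv=np.array([.637,-.235]);r=p[:2]-piv
print(s['t'],p,y,s['force'],np.hypot(*r),np.arctan2(r[1],-r[0]))
im,d,K,W=shot('side');P=cloud(d,K,W);z=P[...,2]
m=(z>.125)&(z<.155)&(im.min(-1)>90)&(abs(P[...,0]-.55)<.12)&(abs(P[...,1]+.17)<.13);q=P[m];print(len(q),q.min(0),q.max(0),np.median(q,0))
cv2.imwrite('pics/side7.png',im[130:390,230:530])
E
```

```text
20.95 [ 0.49419832 -0.11082916  0.16854483] 2.552587066967112 [0.77121758 0.85500502 0.71237399] 0.18923719643533463 0.715725525127878
1294 [ 0.48702532 -0.25724146  0.12561519] [ 0.65512842 -0.10899448  0.1549748 ] [ 0.56283241 -0.17963755  0.14412519]
```

View pics/side7.png

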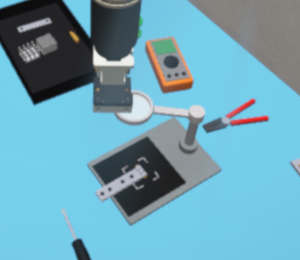

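The lens is following the gripper, now at about (135,105) in the crop, and the radius is holding at 0.189 m. I'll continue to the stop.

>>> move_arm:
  rows: "0 0 -5.2 0.0016 -0.0173 0 0.018;0 0 -5.2 0.0016 -0.0173 0 0.018;0 0 -5.2 0.0016 -0.0173 0 0.018;0 0 -5.2 0.0016 -0.0173 0 0.018;0 0 -5.2 0.0016 -0.0173 0 0.018;0 0 -5.2 0.0016 -0.0173 0 0.018;0 0 -5.2 0.0016 -0.0173 0 0.018;0 0 0 0 0 0 0.018"

```text
t: 22.0
eef_pos: [0.4476, -0.2206, 0.1681]
ee_rot: [-3.141, 0.0, -3.097]
force: [-0.2, 0.8, -0.1]
width: 0.0179
gripper_force: 0.0
```

>>> move_arm:
  rows: "0 0 0 0.001 -0.008 0 0.018;0 0 0 0 -0.005 0 0.018;0 0 0 0 -0.003 0 0.018;0 0 0 0 0 0 0.018"

```text
t: 22.5
eef_pos: [0.4469, -0.2358, 0.168]
ee_rot: [3.141, -0.0, -3.095]
force: [-0.6, 4.2, 0.5]
width: 0.0181
gripper_force: 2.2
```

>>> move_arm:
  rows: "0 0 0 0 0.002 0 0.03;0 0 0 0 0 0 0.03;0 0 0 0 0 0 0.03;0 0 0 0 0 -0.03 0.03;0 0 0 0 0 -0.05 0.03;0 0 0 0 0.06 -0.05 0.03;0 0 0 0 0.06 0 0.03;0 0 0 0 0 0 0.03"

```text
t: 23.5
eef_pos: [0.442, -0.1233, 0.289]
ee_rot: [3.141, 0.003, -3.09]
force: [0.5, -0.5, 0.7]
width: 0.0301
gripper_force: 0.0
```

```bash
python3 - <<'E'
from h import *
s=arm.get_state();print(s['t'],s['eef_pos'],s['force'],s['qd'].round(3))
im,d,K,W=shot('side');P=cloud(d,K,W);z=P[...,2]
pin=(z>.158)&(z<.195)&(P[...,0]>.41)&(P[...,0]<.5)&(P[...,1]<-.18)&(P[...,1]>-.3);q=P[pin].mean(0);print('pin',pin.sum(),q)
m=(z>.02)&(z<.035)&(im.min(-1)>80)&(abs(P[...,1]+.235)<.03)&(P[...,0]<.52);print('hinge',m.sum(),cv2.minAreaRect(P[m][:,:2].astype(np.float32)),np.median(P[m],0))
cv2.imwrite('pics/side8.png',im[100:390,200:530])
E
```

```text
23.5 [ 0.4419688  -0.12332038  0.28902582] [ 0.51809392 -0.51318326  0.7335195 ] [-0.067  0.032  0.006  0.013  0.002  0.062]
pin 81 [ 0.44424667 -0.23676914  0.17708926]
hinge 609 ((0.3996293246746063, -0.2357681393623352), (0.21181760728359222, 0.03727499395608902), 1.1085338592529297) [ 0.44139454 -0.23661006  0.02521843]
```

View pics/side8.png

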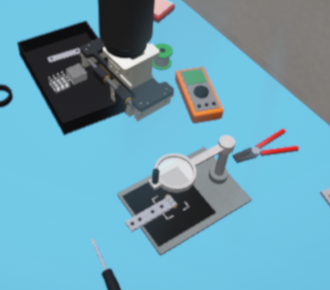

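The lens is over the barrel. The pin is at y≈-0.235, which puts the joint angle near 0, and the hinge hasn't moved. I'm handing in.

```bash
python3 -c "
from station import arm
print(arm.job_done())"
```

```text
the job is handed in; nothing more can be done
None
```

Job handed in at about 23.5 s: both sinks are flat, fins up, on the bin floor, the hinge is on the pad with its barrel within about 2 mm of the pad's centre, and the magnifier is swung in to its stop; the hand-in gave no verdict, so these are my own camera measurements.

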